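# Seat the lugged taper plug in the leak-test socket

## Robot

A 6-joint arm with a two-finger parallel gripper is mounted at the origin on the work surface. World frame = base frame: x ahead of the robot, y to its left, z up, the work surface at z = 0. Lengths are in mm, angles in rad, forces in N, time in s.
With the tool pointing down it reaches from about 400 to 925 mm from the base axis. Payload 12.5 kg.
Tool frame: the origin (TCP) lies at the very end of the fingers, on their centre line; the grasp point (between the pads) lies 19 mm behind it; z points along the fingers, y is the direction in which the jaws open and shut (so a half turn about z gives the same grasp; the last joint's range is limited). The gripper opens to 95 mm and grips with 3 to 60 N. Pads are 20 mm wide; open, the fingers measure 119 mm over their backs; the gripper's body (75 mm by 180 mm) begins 59 mm behind the grasp point.
Start: joints at [1.236, 0.491, 1.559, -0, 1.092, -0.106], TCP at [141.737, 608.734, 214.661] pointing down, gripper open.
Joint ranges: [-3.1, 3.1], [-0.84, 2.19], [0.05, 2.79], [-1.13, 4.28], [0.06, 2.93], [-2.69, 2.69]. Speed limits (rad/s): [2.22, 2.22, 2.79, 3.14, 3.14, 3.14].

## Interface

Orientations are given as [roll, pitch, yaw] about the fixed x, y, z axes, in that order (R = Rz(yaw) Ry(pitch) Rx(roll)).
In Python, from cell import env gives the robot as it stands. The module is installed in compiled form; this text tells all that it offers.
- The arm moves only by the tool arm_command, never from a script. Its argument "deltas" is a list that holds one entry, the list of rows, each a list of 5 numbers: the closure, from 0 (fully open) to 1 (shut), then the shift along the world's x, y, z as a fraction of full scale, then the turn about the world's z as a fraction of full scale. In form: [[[grip, dx, dy, dz, twist], ...]]. A call has 1 to 12 rows; each row shifts and turns the pose as measured when the row begins; what a row does not reach is not made up. Full scale, the value 1, is 100 mm for a shift and pi/4 rad for a turn. A row lasts 1/12 s, in which the tool goes at most 41.7 mm and 7.16 degrees, less where a joint would pass 70% of its speed; a pose out of reach is approached as far as the arm can. A call with a number of a shift or a turn outside -1 to 1 is refused whole. A call with a gripper value outside its range is refused whole. The fingers move at their own pace and stop on an object; the grip force is fixed at half the most. Time passes only in rows, so rows that do not move let the fingers close. It gives the time, the measured TCP pose, the force and the opening at its end, in the units of the state.
- env.state(): the state, without advancing time (a new reading comes with each control period).
- env.read_camera(name): name is "scene" or "top" or "wrist"; returns a dict with "frame" (400x640x3 uint8, red, green, blue), "fx", "fy", "cx", "cy" (pixels), "R" (3x3) and "t" (3): a world point X has camera coordinates R X + t; the wrist camera has in their place "tool_from_camera" (4x4, takes a point from camera to tool coordinates, whose origin is the TCP and whose axes are the flange's). Camera axes: x right, y down, z forward; pixel columns grow to the right and rows downward; lengths in mm; the calibration is good to about 2 mm. A picture is of the moment at which its call begins: read the wrist's pose just before it. There is no depth.
- env.job_done(): hands the job in, once; it reports no verdict.
The state is a dict: "t": time; "joints": joint angles; "qvel": joint speeds; "tau": joint torques, N m; "eef_pos": TCP position; "tcp_rot": TCP orientation; "ft_force": force on the tool from outside, world axes, zero at the start; "moment": the same for the moment, N m; "opening": opening from 0.0 (shut) to 1.0 (fully open).
Only numpy, scipy, OpenCV 4.12 (cv2) and the standard library are available. Lean on these libraries where they do the work, as an engineer would, in place of code of your own. Each camera call takes 0.05 s, during which the arm holds its last target.

## Task

Take the black plug with the two side lugs from the green tray and nest it nose down in the tapered socket of the leak-test stand. Bear on it lightly and turn it until its lugs drop into the two notches of the rim, press it fully home (a few newtons; the moulding must never be pushed into the stand with more than 40 N), then let go so that it sits centred and upright. Leave everything else as it lies.

Things in the scene. Friction and masses are not known exactly. Their poses are not given: they have to be found in the camera images.
- plug: Black taper plug to seat, standing nose down in the tray; 0.12 kg (+-30%). Origin: centre of the nose's flat underside, z up. Cone 32 mm across at the nose, 51 mm at height 36 (15 deg each side). Two lugs along +x and -x reach 36 mm from the axis, 8 mm wide, heights 26 (edges chamfered) to 36. Half a turn gives the same shape. At the very top, heights 36 to 72, is its wing grip.
- plug_grip (a point): Middle of the plug's wing grip, 54 mm above its nose, axes as the plug's. The wing is 36 mm long along x (in line with the lugs), 20 mm thick along y, 36 mm high: pinch it across y, from above. Its flat top is 18 mm above this point.
- stand: Leak-test stand, fixed: steel base plate 150 x 120 x 12 mm, grey round housing 94 mm across, on top an aluminium insert 92 mm across with a conical bore matching the plug's cone. Origin: underside of the base plate, on the socket's axis, z up. Rim at height 58. Fully home, the plug's nose is 24 to 25 mm above this origin and its lugs stand 2 mm proud of the rim.
- socket_mouth (a point): Centre of the mouth at rim height, axes as the stand's. Two opposite notches 10 mm deep cross the rim, 13 mm wide at the bore. Their line lies within 0.5 rad of the x axis, either way; the angle is not measured: look or feel for it. Lugs start to drop in within about 0.09 rad of it; till then the plug rides on the rim 8 mm above home, with 2 mm sideways play. The insert is clamped.
- tray: Green tray, fixed, 170 x 300 mm, rim 22 mm high, floor 4 mm above the bench. Origin: centre of its underside, its long side along y. The three plugs stand in it in a row along y.
- round_plug: Bystander in the tray: black taper plug without lugs, with a round knob grip 28 mm across, 68 mm high. Origin: underside of the nose.
- flanged_plug: Bystander in the tray: black shorter plug with a round flange 62 mm across, no lugs, and a wing grip, 56 mm high. Origin: underside of the nose.
- ring_gauge: Bystander: steel ring 64 mm across, 18 mm high. Origin: centre of its underside.
- screwdriver: Bystander: screwdriver lying on the bench.
- brush: Bystander: small brush lying on the bench.
- jar: Bystander: grey jar 52 mm across, 60 mm high, white cap.
Not all that is in view belongs to the job. What is shaped like the plug but brown or turquoise is not meant.

How it is judged (in metres and radians):
On the way, in this order (a step that is already met when the one before it is completed fails the run):
1. the lugged plug is lifted in the gripper, clear of the tray (height (world z) of plug above 0.045 m and contact force between the fingers and plug above 2 N), for 0.1 s.
2. the plug is home in the taper and is pressed there with at least 3.5 N (z of plug in the frame of stand below 0.0262 m and horizontal distance between plug and stand below 0.0025 m and angle between plug's own z axis and vertical below 0.06 rad and contact force between plug and stand above 3.5 N), for 0.1 s.
At the end, for the whole second after the job is handed in: The lugged plug sits in the socket with its nose at most 26.2 mm above the stand's origin (fully home is 24 to 25 mm), within 2.5 mm of the socket's axis and 0.06 rad of upright, at rest and released; nothing else has been moved more than 25 mm (z of plug in the frame of stand below 0.0262 m and horizontal distance between plug and stand below 0.0025 m and angle between plug's own z axis and vertical below 0.06 rad and linear speed of plug below 0.01 m/s and contact force between the fingers and plug below 0.1 N); the robot touches nothing.
It fails at once if the plug is pushed into the stand with more than 40 N (contact force between plug and stand above 40 N).
It fails at once if another of the plugs in the tray is moved more than 25 mm (distance of any of round_plug, flanged_plug from where it was at the start of the episode above 0.025 m).
It fails at once if the ring gauge, screwdriver, brush or jar is moved more than 25 mm (distance of any of ring_gauge, screwdriver, brush, jar from where it was at the start of the episode above 0.025 m).
It also fails if it takes over 64 s, if anything falls off the work surface, if the arm or the gripper's body presses on something with over 40 N, if the wrist force passes 120 N, or if a joint passes its speed limit or range.

## Working session

There is one attempt and no reset: what is moved stays moved. The work goes in short steps, Python scripts to look and compute and a tool call to move; the robot and the scene stay as the last step left them, time stands still between calls to the robot, and variables do not carry over. Pictures are saved under pics/ and viewed, and the job is handed in when it is done.

Besides the shell and the picture viewer there is one more tool, called after "Request:" by a JSON object that holds its "name" and its "arguments". arm_command: Moves the arm, as the interface text tells. Its arguments: {"type":"object","properties":{"deltas":{"type":"array","items":{"type":"array","items":{"type":"array","items":{"type":"number","minimum":-1,"maximum":1}}}}},"required":["deltas"]}

```bash
mkdir -p pics
cat > h.py <<'E'
import numpy as np, cv2
from cell import env
def save(n,f): cv2.imwrite('pics/'+n+'.png',cv2.cvtColor(f,cv2.COLOR_RGB2BGR))
def ray(c,u,v,z):
    R=np.array(c['R']);t=np.array(c['t']);o=-R.T@t
    d=R.T@np.array([(u-c['cx'])/c['fx'],(v-c['cy'])/c['fy'],1]);return o+d*(z-o[2])/d[2]
def proj(c,X):
    p=np.array(c['R'])@np.array(X,float)+np.array(c['t']);return [c['fx']*p[0]/p[2]+c['cx'],c['fy']*p[1]/p[2]+c['cy']]
E
python3 - <<'E'
from h import *
for n in ['scene','top','wrist']:
    c=env.read_camera(n); save(n+'0',c['frame'])
    if n!='wrist': print(n,c['fx'],c['fy'],c['cx'],c['cy'],'pos',-np.array(c['R']).T@np.array(c['t']))
    else: print(c['tool_from_camera'])
print(env.state())
E
```

```text
scene 430.11136397986684 430.11136397986684 321.8266285362414 199.5004693479259 pos [1010.72955744  733.57942346 1055.11462201]
top 412.8863349670565 412.8863349670565 319.28408369411244 201.9713708559842 pos [ 455.47028963   22.53074221 1183.73875848]
[[ 3.97943386e-04 -9.68181860e-01 -2.50247333e-01  7.06245073e+01]
 [ 9.99999890e-01  3.23393827e-04  3.39021820e-04  1.12333142e+00]
 [-2.47306333e-04 -2.50247440e-01  9.68181882e-01 -1.69744534e+02]
 [ 0.00000000e+00  0.00000000e+00  0.00000000e+00  1.00000000e+00]]
{'t': 0.15, 'joints': array([ 1.23637930e+00,  4.91406295e-01,  1.55926162e+00, -8.97530361e-06,
        1.09169955e+00, -1.05589474e-01]), 'qvel': array([-0.00156345, -0.00055691, -0.0011362 ,  0.00039679,  0.00086438,
        0.00199799]), 'tau': array([ 1.49075280e-03, -6.12898707e+01, -2.58279526e+01,  6.92356308e-02,
        4.73056280e-02, -7.01442445e-05]), 'eef_pos': array([141.69531387, 608.56853973, 214.2216621 ]), 'tcp_rot': array([-3.14082132e+00, -7.37427267e-05,  2.91276921e+00]), 'ft_force': array([ 0.06884913, -0.56724458, -0.71428359]), 'moment': array([ 0.0250417 , -0.00617183, -0.01556079]), 'opening': 1.0030079825914047}
```

View pics/top0.png

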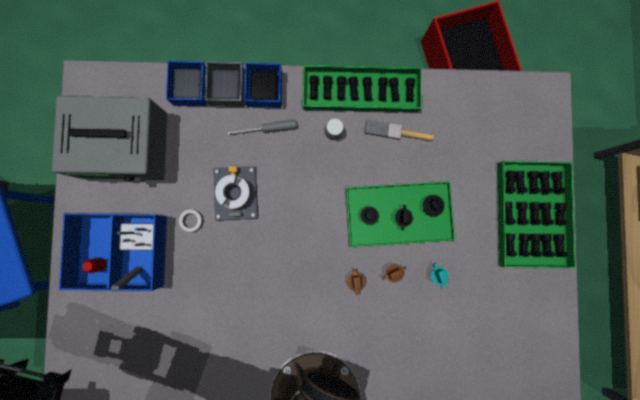

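View pics/scene0.png

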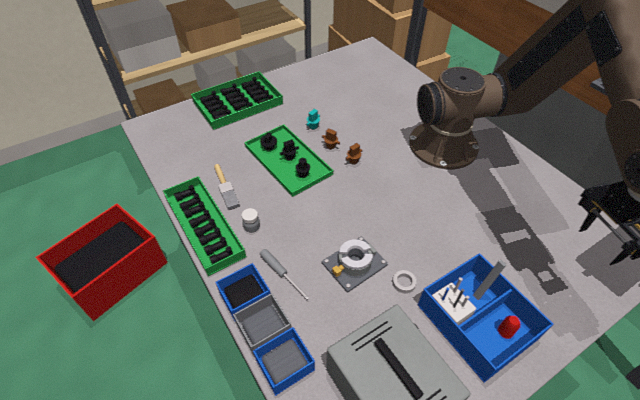

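View pics/wrist0.png

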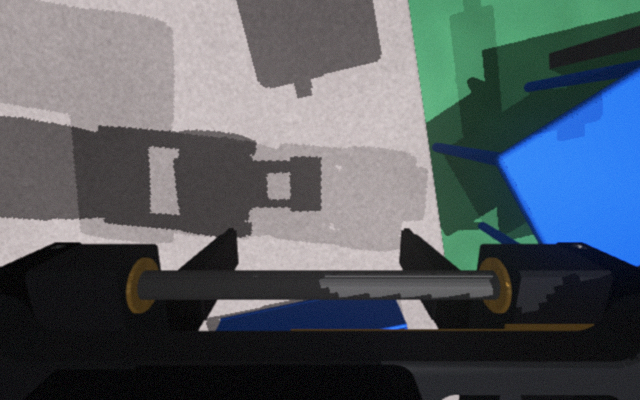

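Run:
```python
from h import *
c=env.read_camera('top'); f=c['frame']
a=cv2.resize(f[175:255,340:460],None,fx=6,fy=6,interpolation=cv2.INTER_CUBIC); save('tray',a)
a=cv2.resize(f[160:225,205:265],None,fx=8,fy=8,interpolation=cv2.INTER_CUBIC); save('stand',a)
s=env.read_camera('scene'); g=s['frame']
save('tray_s',cv2.resize(g[115:200,235:340],None,fx=7,fy=7,interpolation=cv2.INTER_CUBIC))
m=(f.max(2)<45).astype(np.uint8); m[:175]=0;m[250:]=0;m[:,:345]=0;m[:,455:]=0
n,l,st,ce=cv2.connectedComponentsWithStats(m)
for i in range(1,n):
    if st[i,4]>15: print(st[i],ce[i],ray(c,*ce[i],60))
for u,v in[(404,216),(233,192)]: print(ray(c,u,v,58))
# tray corners
gm=((f[...,1]>90)&(f[...,0]<60)).astype(np.uint8); gm[:170]=0;gm[255:]=0;gm[:,:340]=0;gm[:,460:]=0
r=cv2.minAreaRect(cv2.findNonZero(gm)); print(r); b=cv2.boxPoints(r); print([ray(c,*p,22) for p in b])
```

```text
[424 196  20  20 316] [432.94303797 205.42405063] [ 536.45156721 -313.73931991   60.        ]
[396 206  16  23 217] [403.40552995 217.20276498] [ 502.83412907 -232.23888973   60.        ]
[361 208  17  16 195] [369.09230769 215.1025641 ] [ 507.09974465 -138.08909513   60.        ]
[ 506.24100284 -234.33151664   58.        ]
[564.36672594 234.17660349  58.        ]
((399.60174560546875, 213.72930908203125), (58.8394660949707, 105.171142578125), 86.633544921875)
[array([586.19581531, -75.68380413,  22.        ]), array([ 609.09525609, -375.57993232,   22.        ]), array([ 442.25954404, -383.84503081,   22.        ]), array([420.73980316, -87.04114938,  22.        ])]
```

View pics/tray.png

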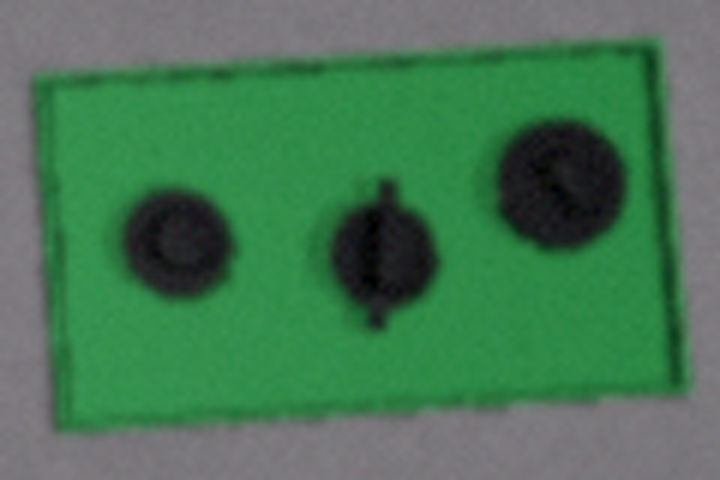

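View pics/tray_s.png

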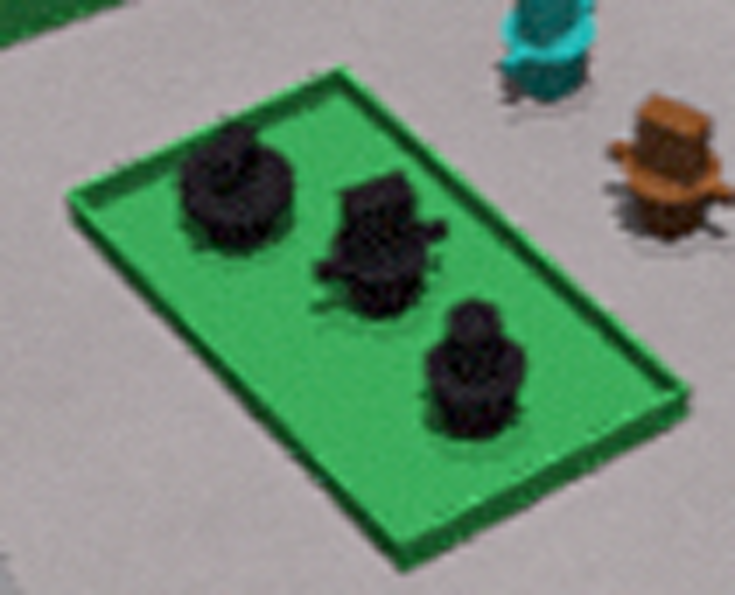

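View pics/stand.png

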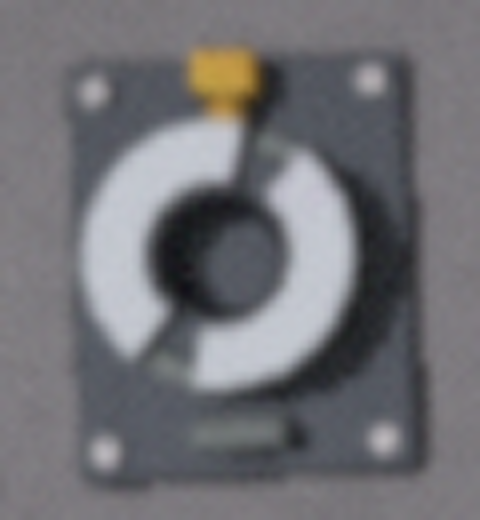

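The candidates in the top view are:
- round plug at (369,214)
- plug with two lugs at (404,217)
- flanged plug at (433,205)
- brown plugs at (356,282) and (395,272)
- turquoise plug at (439,274)

I choose the middle black one at (404,217). The crop shows its two lugs and its wing. The stand is at (233,192), with its notches running upper right to lower left in the crop.

Run:
```python
from h import *
c=env.read_camera('top')
a,b=ray(c,404.7,206.2,40),ray(c,402.5,228.7,40); print('lugs',a,b,(a+b)/2,np.linalg.norm(a-b),np.arctan2(*(a-b)[1::-1]))
P=lambda x,y:(205+x/8,160+y/8)
a,b=ray(c,*P(268,160),55),ray(c,*P(178,352),55);print('notch',a,b,(a+b)/2,np.linalg.norm(a-b),np.arctan2(*(a-b)[1::-1]))
f=c['frame']; m=((f.min(2)>130)).astype(np.uint8);m[:165]=0;m[222:]=0;m[:,:212]=0;m[:,258:]=0
n,l,st,ce=cv2.connectedComponentsWithStats(m)
pts=cv2.findNonZero(np.isin(l,[i for i in range(1,n) if st[i,4]>40]).astype(np.uint8))
o,r=cv2.minEnclosingCircle(pts);print(o,r,ray(c,*o,58),r*2/412.9*1126)
for q in [(235,170)]: print('yellow',ray(c,205+225/8,160+75/8,40))
```

```text
lugs [ 534.43302142 -240.42222549   40.        ] [ 471.69472255 -234.22423787   40.        ] [ 503.06387198 -237.32323168   40.        ] 63.043708611065604 -0.09847161161084127
notch [597.94826641 220.73924567  55.        ] [531.51994278 249.35097556  55.        ] [564.7341046  235.04511061  55.        ] 72.32809459172661 -0.40670201994929384
(231.5484161376953, 191.36080932617188) 17.115400314331055 [566.05042764 238.17047885  58.        ] 93.3491923174462
yellow [629.33279201 239.13947494  40.        ]
```

Request:
{"name": "arm_command", "arguments": {"deltas": [[[0,0.35,0.0,0.2,0],[0,0.4,0.0,0.1,0],[0,0.4,-0.1,0.1,0],[0,0.4,-0.1,0,0],[0,0.4,-0.1,0,0],[0,0.35,-0.2,0,0],[0,0.3,-0.25,0,0],[0,0.2,-0.35,0,0],[0,0.1,-0.4,0,0],[0,0,-0.4,0,0]]]}}

```text
t: 1.13
eef_pos: [439.5, 415.9, 253.1]
tcp_rot: [-3.141, -0.0, 2.923]
ft_force: [0.6, -0.0, 0.1]
opening: 1.001
```

Request:
{"name": "arm_command", "arguments": {"deltas": [[[0,0.2,-0.35,0,0],[0,0.2,-0.35,0,0],[0,0.2,-0.35,0,0],[0,0.2,-0.35,0,0],[0,0.2,-0.35,0,0],[0,0,0,0,0],[0,0,0,0,0]]]}}

```text
t: 1.72
eef_pos: [541.7, 226.4, 253.6]
tcp_rot: [-3.139, 0.0, 2.917]
ft_force: [0.1, 0.1, 0.7]
opening: 0.996
```

```bash
cat >> h.py <<'E'
from scipy.spatial.transform import Rotation as Ro
def wcam():
    s=env.state(); c=env.read_camera('wrist')
    W=np.eye(4);W[:3,:3]=Ro.from_euler('xyz',s['tcp_rot']).as_matrix();W[:3,3]=s['eef_pos']
    M=np.linalg.inv(W@np.array(c['tool_from_camera']));c['R']=M[:3,:3];c['t']=M[:3,3];c['s']=s;return c
E
python3 - <<'E'
from h import *
c=wcam();print(c['s']['eef_pos'],c['s']['tcp_rot'],c['fx']);save('w1',c['frame'])
E
```

```text
[541.68988729 226.43420838 253.6177467 ] [-3.13949257e+00  1.30078056e-04  2.91697808e+00] 310.86740343555545
```

View pics/w1.png

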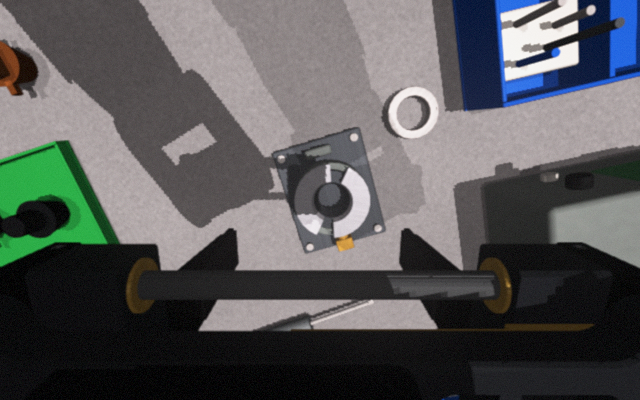

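Run:
```python
from h import *
c=wcam();f=c['frame'][115:260,260:400];save('w1c',cv2.resize(f,None,fx=4,fy=4,interpolation=cv2.INTER_CUBIC))
```

```text
(no output)
```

View pics/w1c.png

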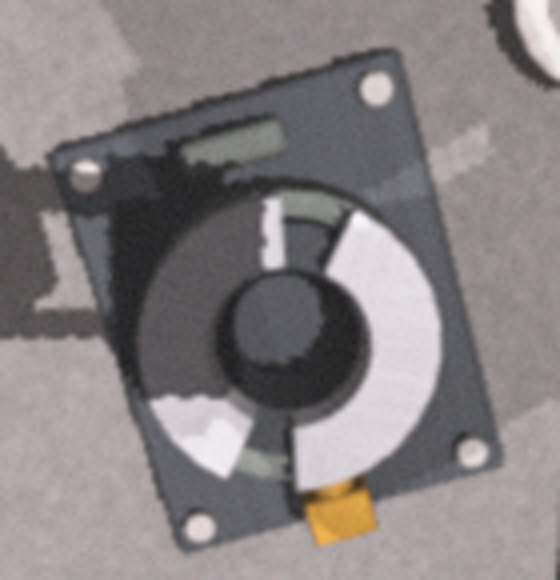

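Run:
```python
from h import *
c=wcam()
P=lambda x,y,z=58:ray(c,260+x/4,115+y/4,z)
E=dict(rin=(327,272),rout=(358,212),rin2=(292,430),rout2=(299,490),lin2=(253,418),lout2=(228,478),lin=(285,268),lout=(283,195))
E={k:P(*v) for k,v in E.items()}
uo=(E['rout']+E['lout'])/2;lo=(E['rout2']+E['lout2'])/2;ui=(E['rin']+E['lin'])/2;li=(E['rin2']+E['lin2'])/2
for a,b in((lo,uo),(li,ui)): d=a-b;print(a,b,np.linalg.norm(d),np.arctan2(d[1],d[0]))
print('ctr',P(289.5,341),np.linalg.norm(P(137,341)-P(442,341)))
# base bolts at z=12
B=[P(*q,13) for q in((86,175),(376,88),(472,452),(200,527))];print(np.mean(B,0),[b[:2] for b in B])
# ellipse fit attempt: bright + points on rim outer
g=cv2.cvtColor(c['frame'],cv2.COLOR_RGB2GRAY)
pts=np.array([(442,340),(436,295),(424,265),(400,235),(432,390),(415,425),(390,455),(360,475),(330,487),(299,491),(228,478),(190,455),(165,425),(148,392),(138,345),(143,300),(160,260),(190,226),(225,205),(262,196)],np.float32)
W=np.array([P(*p)[:2] for p in pts]);A=np.c_[2*W,np.ones(len(W))];s=np.linalg.lstsq(A,(W**2).sum(1),rcond=None)[0];print('circ',s[:2],np.sqrt(s[2]+s[:2]@s[:2]))
```

```text
[607.37748858 223.30681787  58.        ] [525.49686504 258.45475795  58.        ] 89.1056350798425 -0.40547195888883364
[588.82855389 230.20969603  58.        ] [543.98693736 250.18635741  58.        ] 49.09009649006985 -0.41910023993585804
ctr [564.23175229 240.81943458  58.        ] 92.28505075112143
[567.10736145 240.29795747  13.        ] [array([505.86641609, 186.84023071]), array([499.38019265, 285.1756713 ]), array([628.3666436 , 293.90526074]), array([634.81619346, 195.27066711])]
circ [565.67951415 240.69981461] 46.51228234190205
```

Request:
{"name": "arm_command", "arguments": {"deltas": [[[0,0,-0.4,0,0],[0,0,-0.4,0,0],[0,0,-0.4,0,0],[0,0,-0.4,0,0],[0,0,-0.4,0,0],[0,0,-0.4,0,0],[0,0,-0.4,0,0.05],[0,0,-0.4,0,0.05],[0,-0.15,-0.35,0,0.05],[0,-0.25,-0.3,0,0],[0,-0.25,-0.3,0,0],[0,0,0,0,0]]]}}

```text
t: 2.87
eef_pos: [470.3, -184.0, 253.3]
tcp_rot: [-3.141, 0.001, 3.078]
ft_force: [0.1, 0.8, 0.4]
opening: 0.997
```

Request:
{"name": "arm_command", "arguments": {"deltas": [[[0,0.05,-0.35,-0.1,0],[0,0.0,-0.17,-0.2,-0.05],[0,0,0,0,0],[0,0,0,0,0]]]}}

```text
t: 3.2
eef_pos: [476.5, -234.5, 224.1]
tcp_rot: [-3.141, 0.004, 3.042]
ft_force: [-0.0, 0.2, -0.6]
opening: 0.999
```

Run:
```python
from h import *
c=wcam();print(c['s']['eef_pos'],c['s']['tcp_rot']);p=proj(c,[503,-237,40]);print(p)
u,v=int(p[0]),int(p[1]);u0=max(u-70,0);v0=max(v-60,0)
print(u0,v0);save('w2',cv2.resize(c['frame'][v0:v0+120,u0:u0+140],None,fx=5,fy=5,interpolation=cv2.INTER_CUBIC))
```

```text
[ 476.47317485 -234.46256939  224.11109634] [-3.14064385  0.00448375  3.04163989]
[np.float64(317.51995227546274), np.float64(207.4904982850861)]
247 147
```

View pics/w2.png

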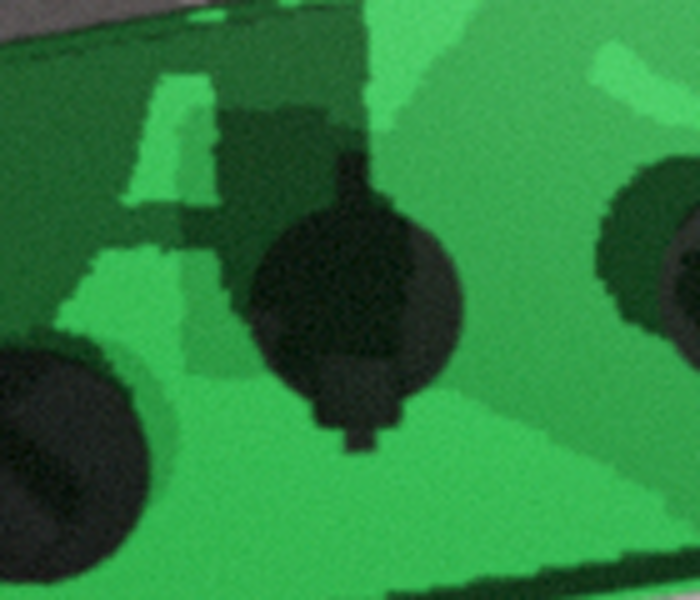

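Run:
```python
from h import *
c=wcam()
P=lambda x,y,z=40:ray(c,247+x/5,147+y/5,z)
a,b=P(352,152),P(360,452);d=b-a;print(a,b,(a+b)/2,np.linalg.norm(d),np.arctan2(-d[1],-d[0]))
print('disc',P(247,305),P(463,305),(P(247,305)+P(463,305))/2, np.linalg.norm(P(247,305)-P(463,305)))
print('wing low',P(315,427,76),P(402,427,76),P(315,427,76)/2+P(402,427,76)/2)
f=c['frame'][147:267,247:387].astype(float);f=np.clip(f*4,0,255).astype(np.uint8)
save('w2b',cv2.resize(f,None,fx=5,fy=5,interpolation=cv2.INTER_CUBIC))
```

```text
[ 467.07637256 -233.08415763   40.        ] [ 540.354265   -238.47987506   40.        ] [ 503.71531878 -235.78201634   40.        ] 73.4762770336668 3.068091667862687
disc [ 500.97428468 -261.38505925   40.        ] [ 506.00613765 -210.65933663   40.        ] [ 503.49021116 -236.02219794   40.        ] 50.974684692569696
wing low [ 519.94626421 -246.29588361   76.        ] [ 521.80391379 -227.55765455   76.        ] [ 520.875089   -236.92676908   76.        ]
```

View pics/w2b.png

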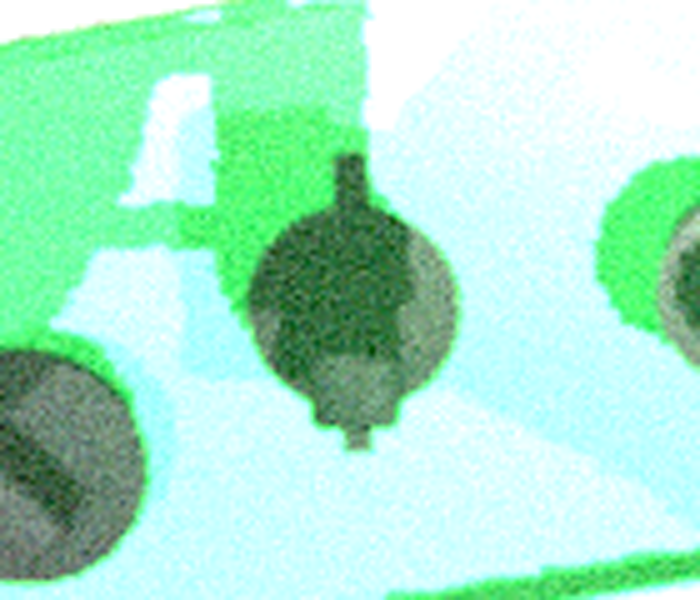

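The wrist crop shows the plug disc centred at (355,303) in the crop, with lugs at (352,152) and (360,452). Those lugs are 73 mm apart against 72 expected. The plug is at (503.6,-236), and its wing angle matches the tool yaw.

Request:
{"name": "arm_command", "arguments": {"deltas": [[[0.4,0.14,-0.01,-0.2,0],[0.4,0.13,0,-0.3,0],[0.4,0,0,-0.35,0],[0.4,0,0,-0.35,0],[0.4,0,0,-0.2,0],[0.4,0,0,0,0],[0.4,0,0,0,0]]]}}

```text
t: 3.88
eef_pos: [509.9, -225.8, 87.4]
tcp_rot: [-3.135, 0.016, 3.059]
ft_force: [-0.4, 0.3, 0.5]
opening: 0.617
```

Request:
{"name": "arm_command", "arguments": {"deltas": [[[0.4,-0.06,-0.1,0,-0.01],[0.4,0,0,0,0]]]}}

```text
t: 4.05
eef_pos: [505.0, -235.4, 90.1]
tcp_rot: [-3.134, 0.019, 3.054]
ft_force: [-0.1, 0.4, -0.6]
opening: 0.6
```

Run:
```python
from h import *
c=wcam();print(c['s']['eef_pos'],c['s']['tcp_rot']);save('w3',c['frame'])
```

```text
[ 504.95917131 -235.41338201   90.12360847] [-3.13425479  0.01891551  3.05367376]
```

View pics/w3.png

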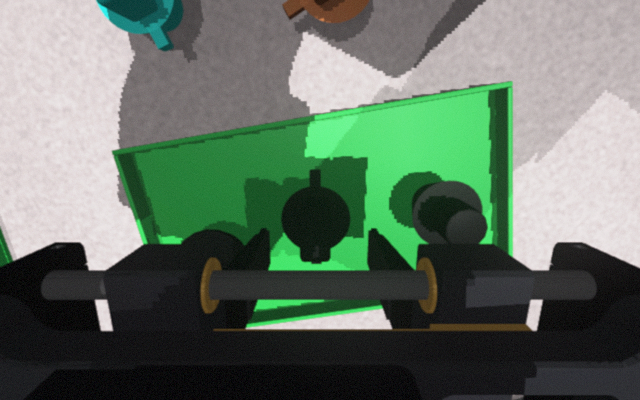

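Request:
{"name": "arm_command", "arguments": {"deltas": [[[0.4,0,0,-0.1,0],[0.4,0,0,-0.1,0],[0.4,0,0,-0.1,0],[0.4,0,0,-0.1,0],[0.4,0,0,-0.05,0],[0.4,0,0,0,0]]]}}

```text
t: 4.6
eef_pos: [506.0, -236.1, 44.0]
tcp_rot: [-3.132, 0.025, 3.052]
ft_force: [-0.4, 0.5, -0.5]
opening: 0.6
```

Request:
{"name": "arm_command", "arguments": {"deltas": [[[1,0,0,0,0],[1,0,0,0,0],[1,0,0,0,0],[1,0,0,0,0],[1,0,0,0,0],[1,0,0,0,0]]]}}

```text
t: 5.1
eef_pos: [506.1, -236.1, 43.8]
tcp_rot: [-3.132, 0.024, 3.052]
ft_force: [-0.5, -0.9, 0.1]
opening: 0.236
```

Request:
{"name": "arm_command", "arguments": {"deltas": [[[1,0,0,0,0],[1,0,0,0.05,0],[1,0,0,0.1,0],[1,0,0,0.15,0],[1,0,0,0.2,0],[1,0,0,0.2,0],[1,0,0,0.2,0],[1,0,0,0.2,0],[1,0,0,0.2,0],[1,0,0,0,0]]]}}

```text
t: 5.93
eef_pos: [504.7, -235.1, 185.2]
tcp_rot: [-3.132, 0.024, 3.052]
ft_force: [0.3, -0.5, 0.0]
opening: 0.209
```

Request:
{"name": "arm_command", "arguments": {"deltas": [[[1,0,0.1,0,-0.03],[1,0,0.2,0,-0.06],[1,0.04,0.3,0,-0.06],[1,0.04,0.3,0,-0.06],[1,0.04,0.3,0,-0.06],[1,0.04,0.3,0,-0.06],[1,0.04,0.3,0,-0.06],[1,0.04,0.3,0,0],[1,0.04,0.3,0,0],[1,0.04,0.3,0,0],[1,0.04,0.3,0,0],[1,0.04,0.3,0,0]]]}}

```text
t: 6.93
eef_pos: [540.9, 104.6, 187.9]
tcp_rot: [-3.129, 0.027, 2.721]
ft_force: [1.0, -0.4, -0.5]
opening: 0.207
```

Request:
{"name": "arm_command", "arguments": {"deltas": [[[1,0.04,0.3,0,0],[1,0.04,0.3,0,0],[1,0.0,0.2,0,0],[1,0.0,0.1,0,0],[1,0,0,0,0],[1,0,0,0,0]]]}}

```text
t: 7.43
eef_pos: [546.8, 204.0, 187.0]
tcp_rot: [-3.128, 0.025, 2.727]
ft_force: [-0.2, -0.7, -1.3]
opening: 0.208
```

Run:
```python
from h import *
c=wcam();print(c['s']['eef_pos'],c['s']['tcp_rot']);save('w4',c['frame'])
```

```text
[546.75287303 204.00614627 187.02926796] [-3.12811699  0.02490773  2.72727556]
```

View pics/w4.png

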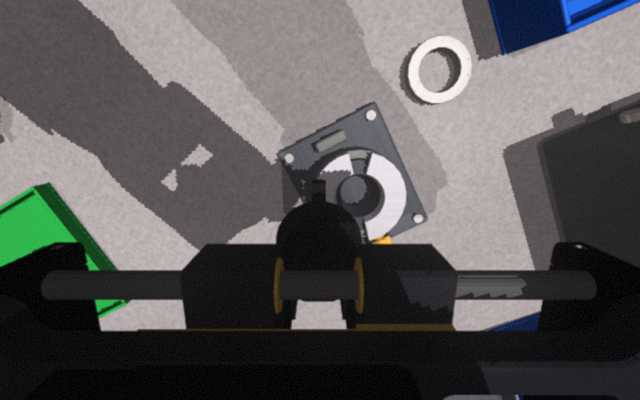

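Run:
```python
from h import *
c=wcam();f=c['frame']
f2=np.clip(f.astype(float)*3,0,255).astype(np.uint8)[130:280,250:420]
save('w4c',cv2.resize(f2,None,fx=4.5,fy=4,interpolation=cv2.INTER_CUBIC) if 0 else cv2.resize(f2,None,fx=4,fy=4,interpolation=cv2.INTER_CUBIC))
save('w4d',cv2.resize(f[130:250,250:440],None,fx=4,fy=4,interpolation=cv2.INTER_CUBIC))
```

```text
(no output)
```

View pics/w4c.png

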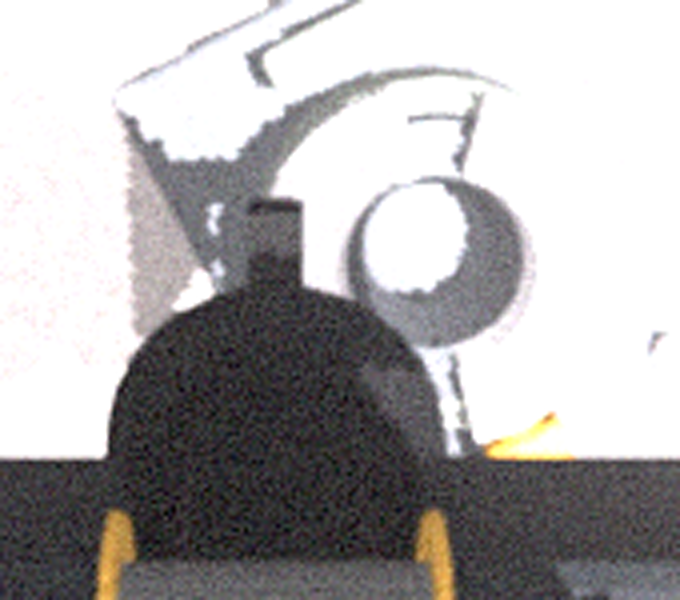

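View pics/w4d.png

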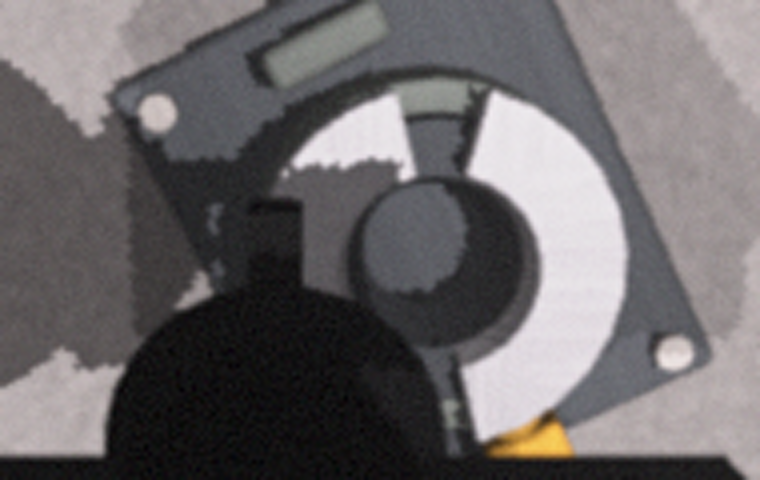

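```bash
cat >> h.py <<'E'
def circ(W):
    W=np.array(W)[:,:2];A=np.c_[2*W,np.ones(len(W))];s=np.linalg.lstsq(A,(W**2).sum(1),rcond=None)[0];return s[:2],np.sqrt(s[2]+s[:2]@s[:2])
E
python3 - <<'E'
from h import *
c=wcam();z=c['s']['eef_pos'][2]-4;yaw=c['s']['tcp_rot'][2]
P=lambda x,y,z=58:ray(c,250+x/4,130+y/4,z)
D=[(108,425),(125,375),(150,335),(180,312),(215,297),(248,290),(305,293),(345,305),(385,330),(420,370),(440,420)]
o,r=circ([P(*p,z) for p in D]);print('plug',o,r)
t=P(275,212,z);d=t[:2]-o;print('lug',t,np.linalg.norm(d),np.arctan2(d[1],d[0])%6.283)
e=o-c['s']['eef_pos'][:2];u=np.array([np.cos(yaw),np.sin(yaw)]);v=np.array([np.sin(yaw),-np.cos(yaw)]);print('plug in tool',e@u,e@v)
R=[(490,92),(540,112),(580,150),(610,195),(626,250),(620,310),(590,370),(550,408),(490,438),(395,95),(340,125),(290,175)]
q,r=circ([P(*p) for p in R]);print('stand',q,r, 'move',q-o)
o2=t[:2]-36*u;print('centre from lug',o2)
ed=[P(400,92),P(490,92),P(414,178),P(462,170)]
for k in (0,2):
    m=(ed[k]+ed[k+1])[:2]/2-q;print(np.linalg.norm(m),np.arctan2(m[1],m[0])%6.283)
E
```

```text
plug [545.56100674 204.83091944] 24.924345537636746
lug [512.63473323 219.69309246 183.20082234] 36.12511140753357 2.7175939393768296
plug in tool 1.9440280966427286 0.9226695115115441
stand [567.68201214 238.76168338] 45.35435046911945 move [22.12100539 33.93076394]
centre from lug [545.56698971 205.15120525]
44.874185969973446 2.7445102426148043
25.253307136675332 2.7965238686163225
```

Request:
{"name": "arm_command", "arguments": {"deltas": [[[1,0.11,0.18,-0.1,0.01],[1,0.11,0.16,-0.1,0],[1,0,0,-0.15,0],[1,0,0,-0.15,0],[1,0,0,-0.15,0],[1,0,0,-0.1,0],[1,0,0,0,0],[1,0,0,0,0]]]}}

```text
t: 8.25
eef_pos: [572.5, 229.0, 111.3]
tcp_rot: [-3.13, 0.028, 2.722]
ft_force: [0.5, -0.7, -0.8]
opening: 0.209
```

Run:
```python
from h import *
c=wcam();print(c['s']['eef_pos'],c['s']['tcp_rot']);f=c['frame']
f2=np.clip(f.astype(float)*2,0,255).astype(np.uint8)[110:260,230:420]
save('w5',cv2.resize(f2,None,fx=4,fy=4,interpolation=cv2.INTER_CUBIC))
s=env.read_camera('scene');save('s5',cv2.resize(s['frame'][180:320,290:450],None,fx=5,fy=4,interpolation=cv2.INTER_CUBIC) if 0 else cv2.resize(s['frame'][200:310,290:440],None,fx=5,fy=5,interpolation=cv2.INTER_CUBIC))
```

```text
[572.46025396 229.00616904 111.31851408] [-3.12960746  0.02800507  2.72200355]
```

View pics/w5.png

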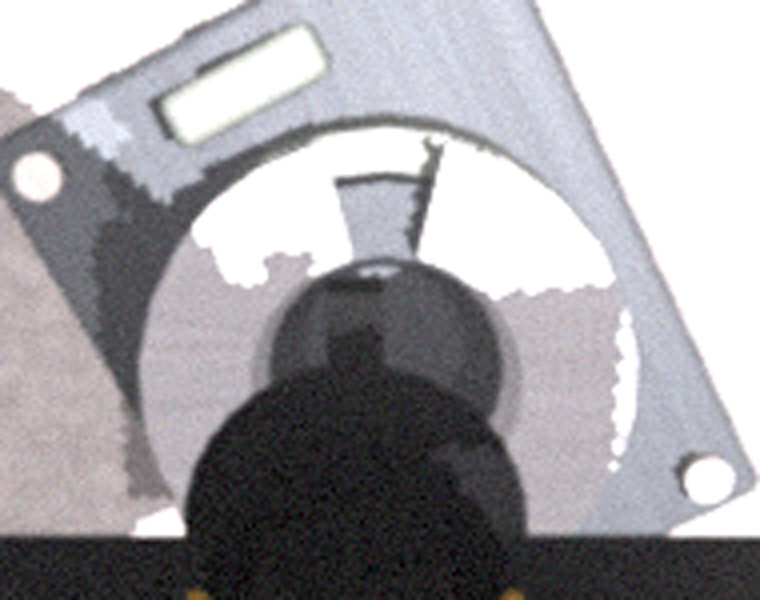

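View pics/s5.png

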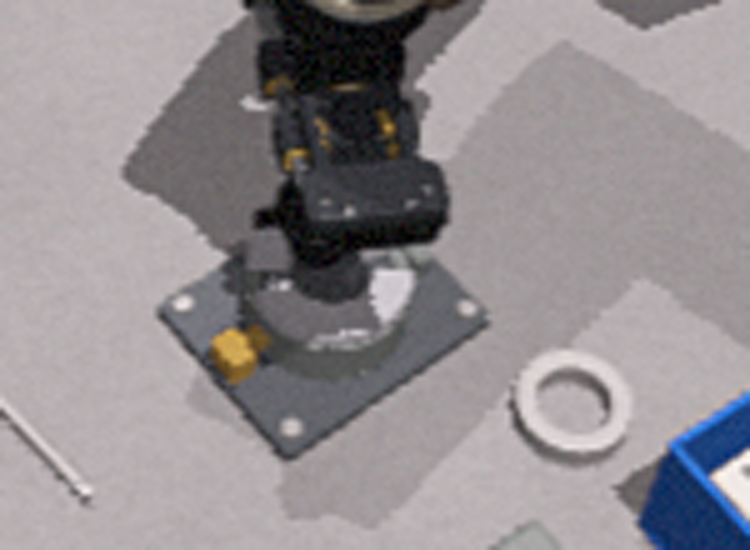

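Run:
```python
from h import *
c=wcam();z=c['s']['eef_pos'][2]-4;yaw=c['s']['tcp_rot'][2]
u=np.array([np.cos(yaw),np.sin(yaw)]);v=np.array([np.sin(yaw),-np.cos(yaw)])
P=lambda x,y,z=58:ray(c,230+x/4,110+y/4,z)
D=[(187,500),(205,445),(235,405),(275,378),(440,388),(485,420),(515,465),(527,510)]
o,r=circ([P(*p,z) for p in D]);t=P(358,292,z);print('plug',o,r,t,t[:2]-36*u)
e=o-c['s']['eef_pos'][:2];print('tool',e@u,e@v)
R=[(140,375),(155,290),(195,220),(320,135),(385,127),(450,137),(590,235),(625,300),(640,365),(632,430),(612,480),(150,455)]
q,r=circ([P(*p) for p in R]);print('stand',q,r,q-o)
B=[(268,385),(275,340),(300,298),(335,270),(380,258),(430,270),(475,300),(503,345),(505,395)]
print('bore',circ([P(*p) for p in B]))
for a,b in(((352,262),(412,250)),((337,182),(425,178))):
    m=(P(*a)+P(*b))[:2]/2-q;print(np.arctan2(m[1],m[0]))
```

```text
plug [570.98586422 231.30026117] 25.47174619682174 [538.47108582 246.32260267 107.84646342] [571.35322536 231.66774342]
tool 2.274554173824096 1.1597655109549048
stand [566.4714509  239.44817979] 46.498569691608 [-4.51441332  8.14791862]
bore (array([565.29621677, 239.86100579]), np.float64(22.092431848860286))
2.770490084267694
2.7600413573520375
```

Request:
{"name": "arm_command", "arguments": {"deltas": [[[1,-0.045,0.08,0,0.03],[1,0,0,0,0],[1,0,0,0,0]]]}}

```text
t: 8.65
eef_pos: [568.4, 238.5, 114.1]
tcp_rot: [-3.133, 0.031, 2.748]
ft_force: [0.2, -0.4, -1.2]
opening: 0.21
```

Request:
{"name": "arm_command", "arguments": {"deltas": [[[1,-0.005,-0.014,-0.06,0],[1,0,0,-0.06,0],[1,0,0,-0.06,0],[1,0,0,-0.06,0],[1,0,0,0,0],[1,0,0,0,0]]]}}

```text
t: 9.15
eef_pos: [567.5, 237.4, 87.7]
tcp_rot: [-3.133, 0.032, 2.749]
ft_force: [-0.2, 0.2, -1.2]
opening: 0.207
```

Request:
{"name": "arm_command", "arguments": {"deltas": [[[1,0,0,-0.05,0],[1,0,0,-0.05,0],[1,0,0,0,0],[1,0,0,0,0]]]}}

```text
t: 9.48
eef_pos: [567.5, 237.2, 76.3]
tcp_rot: [-3.133, 0.031, 2.749]
ft_force: [0.5, 0.1, -1.0]
opening: 0.206
```

Run:
```python
from h import *
c=wcam();print(c['s']['eef_pos'],c['s']['tcp_rot'],c['s']['ft_force'],c['s']['moment']);f=c['frame']
f2=np.clip(f.astype(float)*2,0,255).astype(np.uint8)[110:260,230:420]
save('w6',cv2.resize(f2,None,fx=4,fy=4,interpolation=cv2.INTER_CUBIC))
```

```text
[567.54830124 237.24355865  76.33926433] [-3.13252386  0.03138775  2.74913794] [ 0.50173181  0.1025986  -1.00531649] [ 0.00086373  0.01060722 -0.01706829]
```

View pics/w6.png

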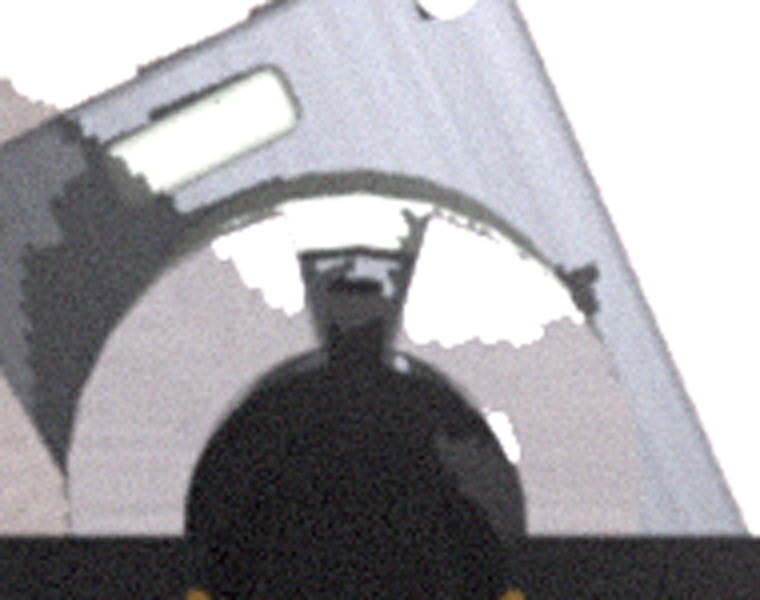

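The lug sits at crop column 357 and the notch midline is at about 358, so they are aligned. I'm descending gently while watching the force.

Request:
{"name": "arm_command", "arguments": {"deltas": [[[1,0,0,-0.03,0],[1,0,0,0,0],[1,0,0,-0.02,0],[1,0,0,0,0]]]}}

```text
t: 9.87
eef_pos: [567.8, 237.3, 71.3]
tcp_rot: [-3.133, 0.032, 2.749]
ft_force: [-0.1, 0.1, -2.0]
opening: 0.211
```

Request:
{"name": "arm_command", "arguments": {"deltas": [[[1,0,0,-0.02,0],[1,0,0,0,0]]]}}

```text
t: 10.03
eef_pos: [567.8, 237.3, 69.3]
tcp_rot: [-3.133, 0.032, 2.749]
ft_force: [-0.1, 0.1, -1.2]
opening: 0.208
```

Request:
{"name": "arm_command", "arguments": {"deltas": [[[1,0,0,-0.015,0],[1,0,0,0,0]]]}}

```text
t: 10.2
eef_pos: [567.8, 237.4, 67.7]
tcp_rot: [-3.133, 0.032, 2.749]
ft_force: [-0.2, -0.0, -1.6]
opening: 0.21
```

Request:
{"name": "arm_command", "arguments": {"deltas": [[[1,0,0,-0.01,0],[1,0,0,0,0]]]}}

```text
t: 10.37
eef_pos: [567.8, 237.4, 66.6]
tcp_rot: [-3.133, 0.032, 2.749]
ft_force: [0.5, -0.3, -1.2]
opening: 0.211
```

Request:
{"name": "arm_command", "arguments": {"deltas": [[[1,0,0,-0.01,0],[1,0,0,0,0]]]}}

```text
t: 10.53
eef_pos: [567.9, 237.2, 65.6]
tcp_rot: [-3.133, 0.032, 2.749]
ft_force: [0.1, -0.5, -0.3]
opening: 0.212
```

Request:
{"name": "arm_command", "arguments": {"deltas": [[[1,0,0,-0.007,0],[1,0,0,0,0]]]}}

```text
t: 10.7
eef_pos: [567.9, 237.1, 64.9]
tcp_rot: [-3.133, 0.033, 2.749]
ft_force: [0.9, -1.0, -2.1]
opening: 0.207
```

Request:
{"name": "arm_command", "arguments": {"deltas": [[[1,0,0,-0.005,0],[1,0,0,0,0]]]}}

```text
t: 10.87
eef_pos: [567.9, 236.9, 64.4]
tcp_rot: [-3.133, 0.033, 2.749]
ft_force: [-0.1, -0.5, -1.1]
opening: 0.208
```

Request:
{"name": "arm_command", "arguments": {"deltas": [[[1,0,0,-0.005,0],[1,0,0,0,0]]]}}

```text
t: 11.03
eef_pos: [568.0, 236.8, 64.0]
tcp_rot: [-3.133, 0.033, 2.749]
ft_force: [0.3, 0.1, -0.9]
opening: 0.21
```

Request:
{"name": "arm_command", "arguments": {"deltas": [[[1,0,0,-0.005,0],[1,0,0,0,0]]]}}

```text
t: 11.2
eef_pos: [567.9, 236.7, 63.6]
tcp_rot: [-3.133, 0.033, 2.749]
ft_force: [-0.4, -0.8, -0.7]
opening: 0.209
```

Request:
{"name": "arm_command", "arguments": {"deltas": [[[1,0,0,-0.007,0],[1,0,0,-0.007,0]]]}}

```text
t: 11.37
eef_pos: [568.0, 236.8, 63.3]
tcp_rot: [-3.133, 0.033, 2.749]
ft_force: [-4.8, -3.3, 11.6]
opening: 0.211
```

Request:
{"name": "arm_command", "arguments": {"deltas": [[[1,0,0,-0.008,0]]]}}

```text
t: 11.45
eef_pos: [568.0, 236.8, 63.4]
tcp_rot: [-3.133, 0.034, 2.749]
ft_force: [-3.9, -3.2, 10.4]
opening: 0.211
```

Request:
{"name": "arm_command", "arguments": {"deltas": [[[1,-0.003,-0.002,-0.008,0],[1,-0.003,-0.002,-0.008,0]]]}}

```text
t: 11.62
eef_pos: [567.9, 236.7, 63.4]
tcp_rot: [-3.135, 0.035, 2.749]
ft_force: [-0.8, -0.7, 7.3]
opening: 0.209
```

Run:
```python
from h import *
c=wcam();print(c['s']['eef_pos'],c['s']['ft_force'],c['s']['moment']);f=c['frame']
f2=np.clip(f.astype(float)*2,0,255).astype(np.uint8)[110:260,230:420]
save('w7',cv2.resize(f2,None,fx=4,fy=4,interpolation=cv2.INTER_CUBIC))
```

```text
[567.93488691 236.73802166  63.35709648] [-0.77136436 -0.66536862  7.32555066] [-0.15017411  0.33809262 -0.05525896]
```

View pics/w7.png

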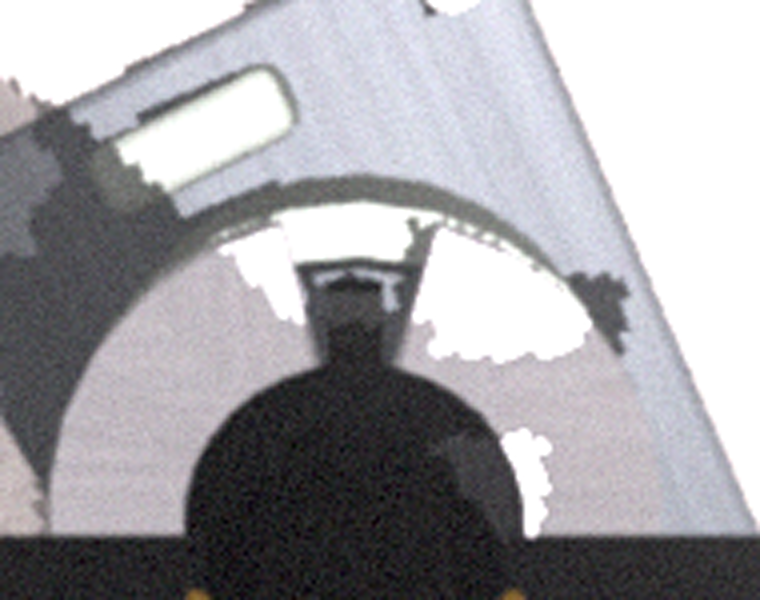

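The lug is deep in the notch and the disc is flush in the bore. I'll give one more light press and then release.

Request:
{"name": "arm_command", "arguments": {"deltas": [[[1,-0.001,-0.001,-0.012,0],[1,0,0,-0.012,0],[1,0,0,-0.012,0]]]}}

```text
t: 11.92
eef_pos: [567.9, 236.8, 63.3]
tcp_rot: [-3.136, 0.037, 2.749]
ft_force: [-5.1, -3.7, 13.9]
opening: 0.21
```

Request:
{"name": "arm_command", "arguments": {"deltas": [[[1,0,0,0,0],[0.35,0,0,0,0],[0.35,0,0,0,0],[0.35,0,0,0,0],[0.35,0,0,0,0],[0.35,0,0,0,0]]]}}

```text
t: 12.42
eef_pos: [568.3, 237.4, 63.4]
tcp_rot: [-3.138, 0.038, 2.749]
ft_force: [0.0, -0.1, 0.2]
opening: 0.502
```

Request:
{"name": "arm_command", "arguments": {"deltas": [[[0.35,0,0,0.05,0],[0.35,0,0,0.1,0],[0.35,0,0,0.15,0],[0.35,0,0,0.15,0],[0.35,0,0,0.2,0],[0.35,0,0,0.3,0],[0.35,-0.15,0,0.3,0],[0.35,-0.2,0,0.2,0],[0.35,-0.1,0,0.2,0],[0.35,0,0,0,0],[0.35,0,0,0,0]]]}}

```text
t: 13.33
eef_pos: [520.3, 236.9, 242.6]
tcp_rot: [-3.14, 0.039, 2.748]
ft_force: [-1.0, 0.6, 0.5]
opening: 0.65
```

Run:
```python
from h import *
c=wcam();print(c['s']['eef_pos'],c['s']['ft_force']);f=c['frame'];p=proj(c,[566.5,239.4,60]);print(p)
u,v=int(p[0])-75,max(int(p[1])-65,0);print(u,v)
f2=np.clip(f.astype(float)*2,0,255).astype(np.uint8)[v:v+130,u:u+150]
save('w8',cv2.resize(f2,None,fx=5,fy=4,interpolation=cv2.INTER_CUBIC) if 0 else cv2.resize(f2,None,fx=4,fy=4,interpolation=cv2.INTER_CUBIC))
s=env.read_camera('scene');save('s8',cv2.resize(s['frame'][200:310,290:440],None,fx=5,fy=5,interpolation=cv2.INTER_CUBIC))
save('t8',env.read_camera('top')['frame'])
```

```text
[520.2508794  236.91866267 242.58836652] [-1.04963923  0.55781669  0.53615886]
[np.float64(334.5049562870429), np.float64(214.9358604997081)]
259 149
```

View pics/w8.png

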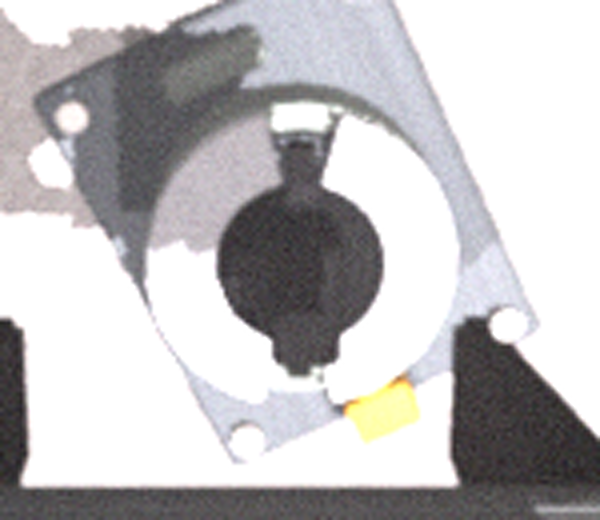

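View pics/s8.png

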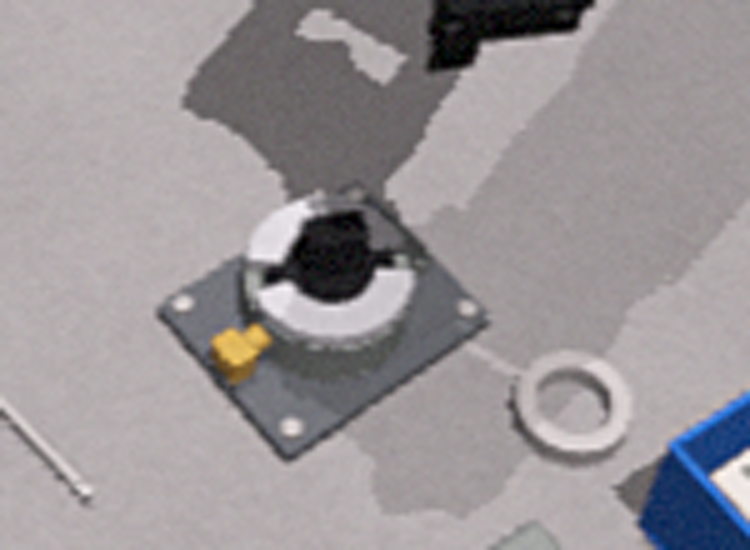

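View pics/t8.png

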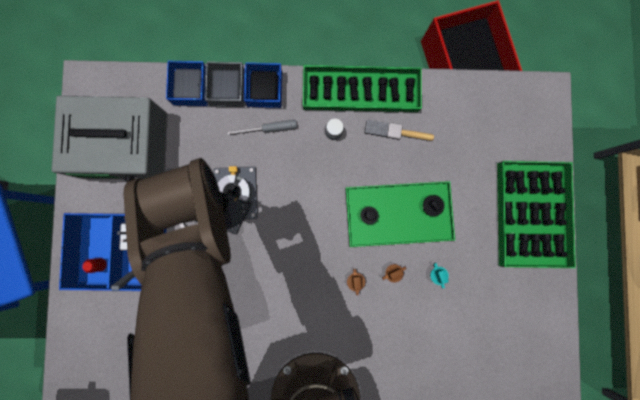

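Run:
```python
from h import *
c=wcam();P=lambda x,y,z:ray(c,259+x/4,149+y/4,z)
R=[(147,270),(165,200),(215,135),(375,125),(420,165),(450,215),(460,265),(450,315),(420,365),(215,385),(170,340)]
D=[(217,265),(225,225),(250,195),(340,193),(370,220),(384,260),(375,300),(345,335),(235,315),(265,338)]
print(circ([P(*p,58) for p in R]),circ([P(*p,60.5) for p in D]))
f0=cv2.imread('pics/top0.png').astype(int);f1=cv2.imread('pics/t8.png').astype(int)
d=np.abs(f0-f1).max(2)
for n,(a,b,e,g) in dict(round=(200,230,355,382),flang=(190,220,420,446),brush=(115,145,360,435),jar=(115,142,322,348),driver=(115,140,225,300)).items(): print(n,(d[a:b,e:g]>40).sum())
print(env.state()['qvel'])
env.job_done()
```

```text
(array([567.56994635, 239.1495936 ]), np.float64(46.592338965803194)) (array([565.8320876 , 238.48411397]), np.float64(25.09494468365132))
round 0
flang 0
brush 0
jar 0
driver 0
[ 0.00043407  0.00986324  0.00333795 -0.00231619  0.00240061 -0.00105975]
the job is handed in; nothing more can be done
```

The lugged plug is seated in the leak-test stand and released, and the job is handed in at about 13.5 s of the 64 s. No verdict is reported.

**What I did:** I picked the middle black plug from the tray by its wing grip and turned it to the notch line measured in the wrist images. It went straight down and both lugs entered the notches without riding on the rim. I pressed it home with readings up to 13.9 N down and about 15 N in all, far below 40 N, then opened the gripper and backed straight up.

**Last checks:**
- **Depth:** the plug stopped with its nose at about 23.5 mm by the arm's reading. That is slightly under the 24 to 25 mm stated, which I put down to measuring error. Both lugs show inside the notches in the wrist and scene pictures.
- **Centring:** the plug's disc measured 1.9 mm from the rim's centre. That is under the 2.5 mm limit but close, and about the size of the camera's own 2 mm error. I take it as measuring error, because a cone pressed fully home centres itself.
- **Upright:** the tool's own tilt had drifted to about 0.04 rad by the time I released. I did not measure the plug's tilt on its own and relied on the taper to hold it upright.
- **Everything else:** the round and flanged plugs, screwdriver, brush and jar show no change between the first and last top pictures. The ring gauge was partly hidden from above, but in the scene picture it is where it was.

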